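# Tap the drilling jig's stop up to the mark and lock it

### The arm

A 7-joint arm with a two-finger parallel gripper is mounted at the origin on the work surface. World frame = base frame: x ahead of the robot, y to its left, z up, the work surface at z = 0. Lengths are in m, angles in rad, forces in N, time in s.
With the tool pointing down it reaches from about 0.375 to 0.925 m from the base axis. Payload 3.1 kg.
Tool frame: the origin (TCP) lies midway between the tips of the shut fingers; the grasp point (between the pads) lies 19 mm behind it; z points along the fingers, y is the direction in which the jaws open and shut (so a half turn about z gives the same grasp; the last joint's range is limited). The gripper opens to 85 mm and grips with 20 to 120 N. Pads are 22 mm wide; open, the fingers measure 114 mm over their backs; the gripper's body (76 mm by 85 mm) begins 54 mm behind the grasp point. The pads swing forward as they close: fully open they stand 13 mm farther back than shut.
Start: joints at [1.203, 0.383, 0.044, 1.598, -0.018, 1.161, -0.05], TCP at [0.173, -0.626, 0.231] pointing down, gripper open.
Joint ranges: [-2.61, 2.61], [-0.41, 2.15], [-1.48, 1.57], [0, 2.5], [-1.57, 4.71], [0.05, 1.97], [-2.85, 2.85]. Speed limits (rad/s): [2.79, 2.79, 3.14, 3.14, 3.14, 3.14, 3.14].

### API

Orientations are given as a 3x3 rotation matrix whose columns are the frame's x, y, z axes.
In Python, from plant import bot, capture gives the robot as it stands. The module is installed in compiled form; this text tells all that it offers.
- The arm moves only by the shell command python3 -m inch 'ROWS' [FORCE]. ROWS is JSON, a list of rows, each an object of numbers: "x", "y", "z": the shift along the world's x, y, z in cm; "spin": the turn about the world's z in degrees; "gripper": the closure, from -1 (fully open) to 1 (shut), so that 0 is half open. In form: [{"x": .., "y": .., "z": .., "spin": .., "gripper": ..}, ...]. A call has 1 to 5 rows; each row shifts and turns the commanded pose from where the row before left it; what a row does not reach is not made up. A row lasts 1/10 s, in which the tool goes at most 50 mm and 8.59 degrees, less where a joint would pass 70% of its speed; a pose out of reach is approached as far as the arm can. A call with a gripper value outside its range is refused whole. The fingers move at their own pace and stop on an object; FORCE is the grip in N (left out, the last holds). Time passes only in rows, so rows that do not move let the fingers close. It gives the time, the measured TCP pose, the force and the opening at its end, in the units of the state.
- bot.observe(): the state, without advancing time (a new reading comes with each control period).
- capture(name): name is "side" or "top" or "wrist"; returns a dict with "img" (400x640x3 uint8, red, green, blue), "mtx" (3x3 intrinsics, pixels), "rvec" (rotation vector, rad) and "tvec" (3), from world to camera coordinates, as OpenCV has them; the wrist camera has in their place "mount" (4x4, takes a point from camera to tool coordinates, whose origin is the TCP and whose axes are the flange's). Camera axes: x right, y down, z forward; pixel columns grow to the right and rows downward; lengths in m; the calibration is good to about 2 mm. A picture is of the moment at which its call begins: read the wrist's pose just before it. There is no depth.
- bot.job_done(): hands the job in, once; it reports no verdict.
The state is a dict: "time_s": time; "qpos": joint angles; "joint_velocities": joint speeds; "joint_torque": joint torques, N m; "eef_pos": TCP position; "tcp_rot": TCP orientation; "wrist_force": force on the tool from outside, world axes, zero at the start; "ft_torque": the same for the moment, N m; "grip_width": finger opening in m.
Only numpy, scipy, OpenCV 4.12 (cv2) and the standard library are available. Lean on these libraries where they do the work, as an engineer would, in place of code of your own. Each camera call takes 0.05 s, during which the arm holds its last target.

### The job

On the skateboard drilling jig, nudge the stiff sliding stop along its rail until the thin tip of its pointer lies within the dark band on the setting stick, without ever going past the band and without ramming it. Take the gripper away from the stop once while the pointer is still short of the band by 1 to 3 cm, then tap it the rest of the way and take the gripper away again. Then press the stop's locking lever fully down, leaving the stop on the mark and the wheel, sanding block and bearing on the jig board where they lie.

Things in the scene. Friction and masses are not known exactly. Their poses are not given: they have to be found in the camera images.
- jig: The drilling jig, fixed: a dark wooden board 220 x 500 x 18 mm with an aluminium rail 30 mm wide and 480 mm long on it, whose top is 43 mm above the table. Origin on the table under the middle of the rail; its y axis runs along the rail, z up. The board reaches from x = -60 to +160 mm of this frame. It stands level, its place and yaw vary.
- stop: Sliding stop: dark steel saddle astride the rail, 58 mm across it, 60 mm along it, top at z = 54 mm; on it an upright block (x = -12 to +28, z = 54 to 82 mm, 60 mm long). Origin: rail's centre line, table height, mid-length; axes as the jig's. Slides only along the rail's y, about 8 N friction, stays where left. Starts near the rail's -y end, has to go to +y.
- finger_tip (a point): The end of the stop's pointer, a flat steel finger (3 mm wide at its tip) that sticks out to +x over the stick: this point is on top of it, mid-width, 65 mm in x, 0 in y and 34 mm in z from the stop's origin.
- push_face (a point): The middle of the upright block's end face looking to -y (40 mm wide, 28 mm high): 8 mm in x, -30 mm in y, 66 mm in z from the stop's origin. Pushing here towards +y moves the stop.
- lever (a joint): Locking lever on the stop: steel bar 75 mm long, 13 mm wide, 8 mm thick, black pad 24 x 20 mm at its end. 0 is open: slanting up at 50 degrees towards the stop's -x; grows as pressed down, to 0.87 rad: level, locked. Starts at 0 to 0.12. Turns about an axis along the rail; friction about 3 N at 45 mm from the pivot; stays where left.
- lever_pivot (a point): The lever's pivot axis at the middle of its width: -22 mm in x, 0 in y, 64 mm in z from the stop's origin. Locked, the lever points from here to -x with its upper face 68 mm above the table.
- stick: Setting stick, a fixed pale wooden strip 30 x 150 x 6 mm lying on the jig board beside the rail, parallel to it (its y axis is the rail's y), under the path of the pointer. A dark band 8 mm wide crosses the middle of its top. Origin under the centre of the band, on the board (18 mm above the table). Its place along the rail varies.
- wheel: White skateboard wheel, 52 mm diameter, 34 mm high, lying flat and loose on the jig board's +x side. Origin under its centre. To be left alone.
- sanding_block: Cork sanding block 45 x 85 x 30 mm, loose on the jig board's +x side. Origin under its centre. To be left alone.
- bearing: Small steel ring bearing, 22 mm diameter, 7 mm high, loose on the jig board's +x side. Origin under its centre. To be left alone.

How it is judged:
On the way, in this order (a step that is already met when the one before it is completed fails the run):
1. the stop rests, untouched, with its pointer 1 to 3 cm short of the band (5 mm of grace either way) (y of finger_tip in the frame of stick between -0.039 and -0.009 m and value of joint lever below 0.3 rad and linear speed of stop below 0.005 m/s and contact force between each of the arm, the fingers and stop below 0.2 N), for 0.2 s.
2. the stop rests, untouched, with its pointer tip within the dark band, the lever still open (y of finger_tip in the frame of stick between -0.0045 and 0.0045 m and value of joint lever below 0.3 rad and linear speed of stop below 0.005 m/s and contact force between each of the arm, the fingers and stop below 0.2 N), for 0.3 s.
At the end, for the whole second after the job is handed in: The pointer tip's middle lies within 4.5 mm of the band's middle along the rail, the lever is pressed down past 0.75 rad, and the stop is at rest and untouched (y of finger_tip in the frame of stick between -0.0045 and 0.0045 m and value of joint lever above 0.75 rad and linear speed of stop below 0.005 m/s and contact force between each of the arm, the fingers and stop below 0.2 N).
It fails at once if the pointer goes past the band (tip's middle more than 6 mm beyond the band's middle towards +y) (y of finger_tip in the frame of stick above 0.006 m).
It fails at once if the stop is rammed: it moves faster than 0.25 m/s (linear speed of stop above 0.25 m/s).
It fails at once if the wheel is moved more than 20 mm (distance of wheel from where it was at the start of the episode above 0.02 m).
It fails at once if the sanding block is moved more than 20 mm (distance of sanding_block from where it was at the start of the episode above 0.02 m).
It fails at once if the bearing is moved more than 20 mm (distance of bearing from where it was at the start of the episode above 0.02 m).
It also fails if it takes over 64 s, if anything falls off the work surface, if the arm or the gripper's body presses on something with over 40 N, if the wrist force passes 120 N, or if a joint passes its speed limit or range.

## Working session

There is one attempt and no reset: what is moved stays moved. The work goes in short steps, Python scripts to look and compute and a shell command to move; the robot and the scene stay as the last step left them, time stands still between calls to the robot, and variables do not carry over. Pictures are saved under pics/ and viewed, and the job is handed in when it is done.

```bash
mkdir -p pics
python3 - <<'E'
from plant import bot,capture
import cv2
s=bot.observe();print(s)
for n in("side","top","wrist"):
    c=capture(n);cv2.imwrite(f"pics/{n}0.png",c["img"][:,:,::-1]);print(n,{k:v for k,v in c.items() if k!="img"})
E
```

```text
{'time_s': 0.0, 'qpos': array([ 1.20319752,  0.38383977,  0.04379341,  1.59959899, -0.01790272,
        1.16118718, -0.04987368]), 'joint_velocities': array([ 0.00020584, -0.00054953, -0.00189727,  0.00022008, -0.00159557,
        0.00020943, -0.00029073]), 'joint_torque': array([ 3.63614811e-05, -4.33461821e+01,  1.02446795e+00, -2.49508560e+01,
        1.05996107e-02,  1.14593495e-02, -2.02620981e-05]), 'eef_pos': array([ 0.17301449, -0.62556293,  0.22987185]), 'tcp_rot': array([[ 9.63786579e-01,  2.66673493e-01, -8.23531564e-04],
       [ 2.66674736e-01, -9.63783319e-01,  2.50988965e-03],
       [-1.24384944e-04, -2.63861302e-03, -9.99996511e-01]]), 'wrist_force': array([ 0.32667985,  0.29857561, -0.93758168]), 'ft_torque': array([0.00431329, 0.0195935 , 0.00046412]), 'grip_width': 0.08535220394640732}
side {'mtx': array([[364.11523549,   0.        , 316.71986983],
       [  0.        , 364.11523549, 198.15014464],
       [  0.        ,   0.        ,   1.        ]]), 'rvec': array([ 0.7867349 , -2.57342177,  1.10616361]), 'tvec': array([0.51176058, 0.26981561, 0.49076503])}
top {'mtx': array([[385.23537902,   0.        , 317.19137422],
       [  0.        , 385.23537902, 193.98734072],
       [  0.        ,   0.        ,   1.        ]]), 'rvec': array([ 2.2161469 , -2.21411538,  0.07867839]), 'tvec': array([0.02056419, 0.5859628 , 0.77301747])}
wrist {'mtx': array([[300.3184564 ,   0.        , 326.19045406],
       [  0.        , 300.3184564 , 197.6717101 ],
       [  0.        ,   0.        ,   1.        ]]), 'mount': array([[-2.99307402e-04, -9.49476491e-01, -3.13838020e-01,
         8.07840681e-02],
       [ 9.99999912e-01, -3.76865233e-04,  1.86457025e-04,
         2.21086009e-04],
       [-2.95311200e-04, -3.13837937e-01,  9.49476520e-01,
        -1.42594618e-01],
       [ 0.00000000e+00,  0.00000000e+00,  0.00000000e+00,
         1.00000000e+00]])}
```

View pics/top0.png

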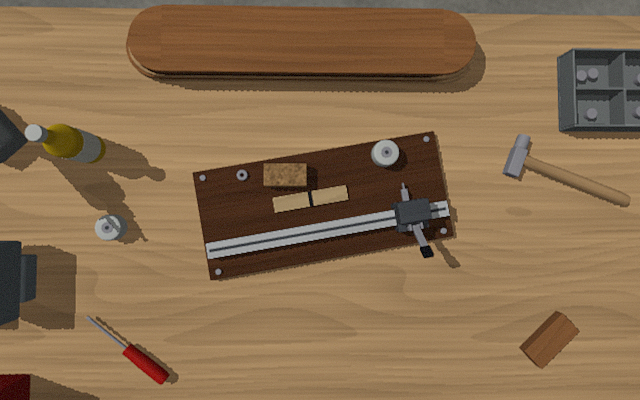

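View pics/side0.png

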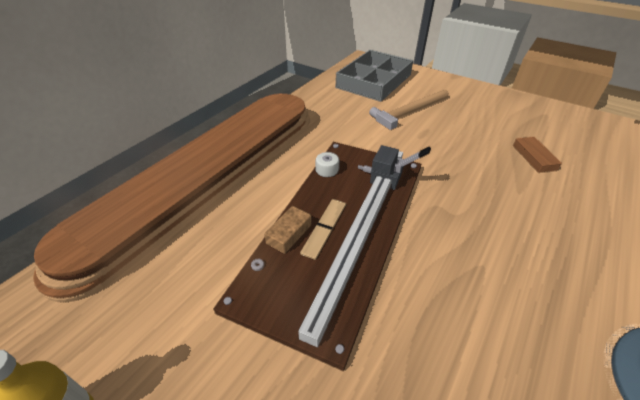

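View pics/wrist0.png

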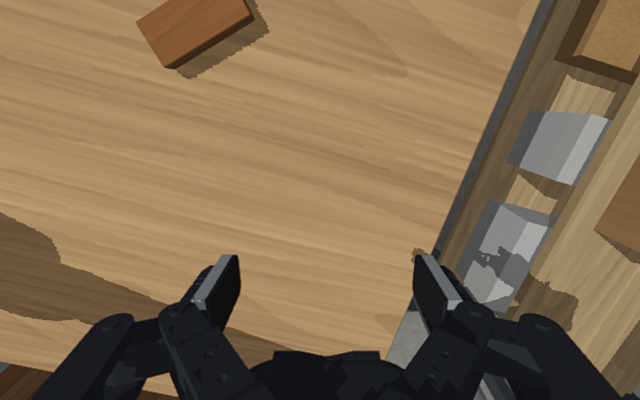

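The top view shows the rail running from (208,250) to (448,208). The stop is near (412,214), the pointer tip about (403,185), the band about (311,198), and the lever pad about (427,251). Next I'll turn these pixels into positions.

```bash
cat > h.py <<'E'
import numpy as np,cv2
from plant import bot,capture
def cam(name,c=None):
    c=c or capture(name)
    R=cv2.Rodrigues(c["rvec"])[0];return c,R,-R.T@c["tvec"]
def ray(c,R,C,uv,z):
    d=R.T@np.linalg.inv(c["mtx"])@np.array([uv[0],uv[1],1.]);return C+d*(z-C[2])/d[2]
def proj(c,p):
    return cv2.projectPoints(np.array([p],float),c["rvec"],c["tvec"],c["mtx"],None)[0].ravel()
E
python3 - <<'E'
from h import *
c,R,C=cam("top");print(C)
img=c["img"];hsv=cv2.cvtColor(img,cv2.COLOR_RGB2HSV)
x0,y0,x1,y1=180,120,480,290
# rail: grey bright
m=((hsv[...,1]<40)&(hsv[...,2]>120)).astype(np.uint8)
n,l,st,ce=cv2.connectedComponentsWithStats(m)
for i in range(1,n):
    if st[i,4]>15 and x0<ce[i][0]<x1 and y0<ce[i][1]<y1: print("grey",st[i],ce[i])
m2=((hsv[...,0]>10)&(hsv[...,0]<28)&(hsv[...,2]>170)).astype(np.uint8);m2[:y0]=0;m2[y1:]=0;m2[:,:255]=0;m2[:,365:]=0;m2[215:]=0
n,l,st,ce=cv2.connectedComponentsWithStats(m2)
for i in range(1,n):
    if st[i,4]>100:
        pts=np.argwhere(l==i)[:,::-1].astype(np.float32);r=cv2.minAreaRect(pts);b=cv2.boxPoints(r)
        print("stick",st[i],[ray(c,R,C,q,.024).round(4).tolist() for q in b],b.round(1).tolist())
for q in [(193,173),(434,131),(455,236),(211,279)]: print("board",ray(c,R,C,q,.018).round(4))
crop=img[120:290,180:480];cv2.imwrite("pics/topc.png",cv2.resize(crop[50:150,60:300],None,fx=3.3,fy=3.3,interpolation=cv2.INTER_CUBIC)[:,:,::-1])
E
```

```text
[0.55367521 0.04453995 0.79548178]
grey [424 137   5   4  19] [425.89473684 138.57894737]
grey [372 140  27  25 511] [385.10176125 151.97651663]
grey [237 170  10  10  60] [241.43333333 174.46666667]
grey [200 175   5   5  21] [202. 177.]
grey [402 184   7  16  69] [404.56521739 193.53623188]
grey [434 201  16  16 147] [442.53061224 208.34693878]
grey [ 206  210  191   49 2540] [300.24527559 234.07716535]
grey [413 225  15  21 127] [419.64566929 235.41732283]
grey [441 228   6   5  22] [443.09090909 230.36363636]
grey [216 269   5   5  21] [217.85714286 271.19047619]
stick [255 136 110  12 718] [[0.6977, 0.1465, 0.024], [0.7035, -0.0733, 0.024], [0.6821, -0.0736, 0.024], [0.6765, 0.1459, 0.024]] [[255.0, 138.0], [364.0, 135.8000030517578], [364.20001220703125, 146.3000030517578], [255.1999969482422, 148.5]]
board [0.6274 0.2705 0.018 ]
board [ 0.7155 -0.2186  0.018 ]
board [ 0.5006 -0.2591  0.018 ]
board [0.4164 0.2323 0.018 ]
```

View pics/topc.png

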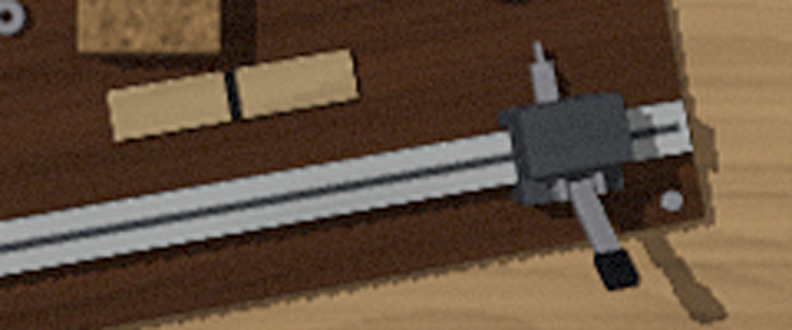

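Run:
```python
from h import *
c,R,C=cam("top")
img=c["img"];hsv=cv2.cvtColor(img,cv2.COLOR_RGB2HSV)
m=((hsv[...,1]<40)&(hsv[...,2]>120)).astype(np.uint8)
n,l,st,ce=cv2.connectedComponentsWithStats(m)
P=[]
# centre line of rail from big+small component: minAreaRect on world plane
i=[k for k in range(n) if st[k,4]>2000 and st[k,0]<215 and st[k,0]>200][0]
pts=np.argwhere(l==i)[:,::-1]
W=np.array([ray(c,R,C,q,.043)[:2] for q in pts])
r=cv2.minAreaRect((W*1000).astype(np.float32));print("rail",r)
v=cv2.fitLine((W*1000).astype(np.float32),cv2.DIST_L2,0,.01,.01).ravel();print(v, "yaw",np.degrees(np.arctan2(-v[0],v[1])) )
# stick pale
roi=img[180:216,268:354];h=hsv[180:216,268:354]
mm=(h[...,2]>150).astype(np.uint8)
n2,l2,s2,c2=cv2.connectedComponentsWithStats(mm)
for k in range(1,n2):
    if s2[k,4]>60:
        q=np.argwhere(l2==k)[:,::-1]+[268,180]
        w=np.array([ray(c,R,C,a,.024)[:2] for a in q])*1000
        print("piece",s2[k,4],w.mean(0),cv2.minAreaRect(w.astype(np.float32)))
```

```text
rail ((507.0255432128906, 52.42230224609375), (30.788965225219727, 371.86376953125), 10.079593658447266)
[ 1.7513698e-01 -9.8454410e-01  5.0663071e+02  5.4737907e+01] yaw -169.91336
piece 452 [583.92860516  -3.21578244] ((583.8046875, -3.589611053466797), (26.755033493041992, 69.2734603881836), 10.117536544799805)
piece 471 [569.94114121  74.36764903] ((570.5975341796875, 74.1915283203125), (28.25436782836914, 69.9090805053711), 9.497922897338867)
```

```bash
cat >> h.py <<'E'
yaw=np.radians(10.05);ux=np.array([np.cos(yaw),np.sin(yaw)]);uy=np.array([-np.sin(yaw),np.cos(yaw)])
rail=np.array([.5068,.0535])  # point on rail centre line
def tj(p): return np.array([(p[:2]-rail)@ux,(p[:2]-rail)@uy])
def tw(j): return rail+j[0]*ux+j[1]*uy
E
python3 - <<'E'
from h import *
c,R,C=cam("top");img=c["img"];hsv=cv2.cvtColor(img,cv2.COLOR_RGB2HSV)
m=((hsv[...,1]<40)&(hsv[...,2]>110)).astype(np.uint8)
n,l,st,ce=cv2.connectedComponentsWithStats(m)
for i in range(n):
    if 30<st[i,4]<150 and abs(ce[i][0]-404)<5 and abs(ce[i][1]-193)<6:
        J=np.array([tj(ray(c,R,C,q,.034)) for q in np.argwhere(l==i)[:,::-1]])*1000
        print("pointer: max x",J[:,0].max(),"y mean",J[:,1].mean(), "tip y",J[J[:,0]>55][:,1].mean())
print("band",tj(np.array([.5771,.0354]))*1000)
for q in [(402.5,183)]: print(tj(ray(c,R,C,q,.034))*1000)
S=tj(ray(c,R,C,(402.5,183),.034))[1]
print("stop y",S,"pre-push tcp",tw([.008,S-.03-.05]),"contact approx",tw([.008,S-.03-.01]))
s=bot.observe()
print(s["eef_pos"])
E
```

```text
pointer: max x 63.809896461627744 y mean -216.35802006292943 tip y -216.25865930144084
band [ 66.06271957 -30.09014927]
[  63.63697044 -216.40072744]
stop y -0.21640072743539582 pre-push tcp [ 0.5664014  -0.23695665] contact approx [ 0.5594211  -0.19757041]
[ 0.17316915 -0.62618081  0.23077282]
```

```bash
python3 -m inch '[{"x":3,"y":3,"z":0,"spin":-5.4,"gripper":1},{"x":3,"y":3,"z":0,"spin":0,"gripper":1},{"x":3,"y":3,"z":0,"spin":0,"gripper":1},{"x":3,"y":3,"z":0,"spin":0,"gripper":1},{"x":3,"y":3,"z":0,"spin":0,"gripper":1}]' 40
python3 -m inch '[{"x":3,"y":3,"z":0,"spin":0,"gripper":1},{"x":3,"y":3,"z":0,"spin":0,"gripper":1},{"x":3,"y":3,"z":0,"spin":0,"gripper":1},{"x":3,"y":3,"z":0,"spin":0,"gripper":1},{"x":3,"y":3,"z":0,"spin":0,"gripper":1}]'
```

```text
time_s: 0.8
eef_pos: [0.3243, -0.4752, 0.2314]
tcp_rot: [[0.985, 0.174, 0.0], [0.174, -0.985, -0.0], [0.0, 0.0, -1.0]]
wrist_force: [1.1, 0.2, 0.6]
grip_width: 0.0124
time_s: 1.3
eef_pos: [0.4742, -0.3252, 0.2315]
tcp_rot: [[0.985, 0.174, 0.0], [0.174, -0.985, -0.0], [0.0, 0.0, -1.0]]
wrist_force: [0.7, 0.6, 1.0]
grip_width: -0.0002
```

```bash
python3 -m inch '[{"x":3,"y":3,"z":0,"spin":0,"gripper":1},{"x":3,"y":3,"z":0,"spin":0,"gripper":1},{"x":3.2,"y":2.8,"z":0,"spin":0,"gripper":1},{"x":0,"y":0,"z":-4,"spin":0,"gripper":1},{"x":0,"y":0,"z":-4,"spin":0,"gripper":1}]'
python3 - <<'E'
from h import *
for n in("wrist","side"):
    c=capture(n);cv2.imwrite(f"pics/{n}1.png",c["img"][:,:,::-1])
E
```

```text
time_s: 1.8
eef_pos: [0.5688, -0.2364, 0.1524]
tcp_rot: [[0.984, 0.179, 0.006], [0.179, -0.984, -0.001], [0.005, 0.002, -1.0]]
wrist_force: [-0.6, -1.6, -1.0]
grip_width: 0.0003
```

View pics/wrist1.png

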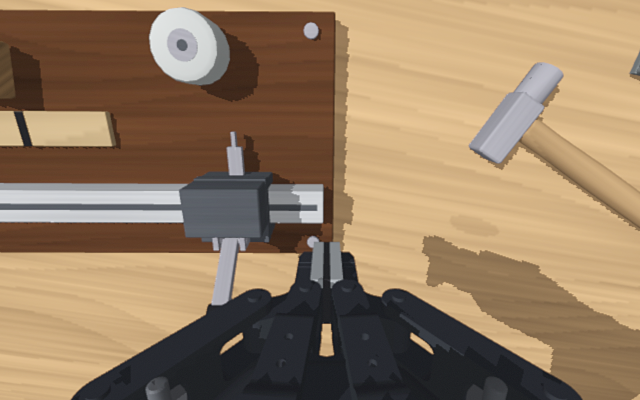

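View pics/side1.png

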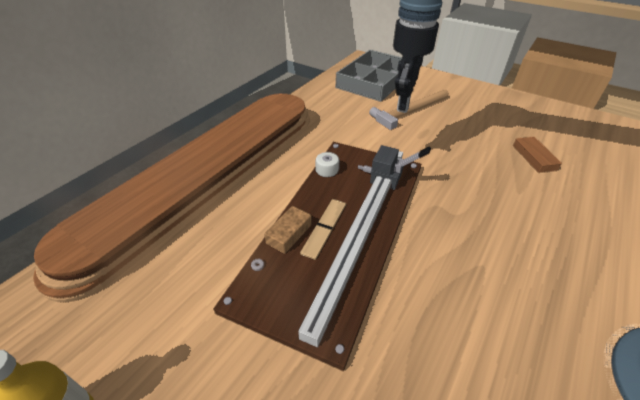

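```bash
cat >> h.py <<'E'
def wcam():
    s=bot.observe();c=capture("wrist")
    T=np.eye(4);T[:3,:3]=s["tcp_rot"];T[:3,3]=s["eef_pos"];M=T@c["mount"]
    return c,M[:3,:3].T,M[:3,3],s
E
python3 -m inch '[{"x":0,"y":0,"z":-3,"spin":0,"gripper":1},{"x":0,"y":0,"z":-3,"spin":0,"gripper":1},{"x":0,"y":0,"z":-2.5,"spin":0,"gripper":1},{"x":0,"y":0,"z":0,"spin":0,"gripper":1}]'
python3 - <<'E'
from h import *
c,R,C,s=wcam();cv2.imwrite("pics/wrist2.png",c["img"][:,:,::-1]);print(s["eef_pos"],s["wrist_force"],tj(s["eef_pos"]))
c=capture("side");cv2.imwrite("pics/side2.png",cv2.resize(c["img"][100:260,280:480],None,fx=3.5,fy=3.5)[:,:,::-1])
E
```

```text
time_s: 2.3
eef_pos: [0.5626, -0.2384, 0.0641]
tcp_rot: [[0.985, 0.174, -0.006], [0.174, -0.985, 0.002], [-0.005, -0.003, -1.0]]
wrist_force: [-1.7, 0.4, -0.9]
grip_width: 0.0002
[ 0.56259372 -0.23836133  0.0641211 ] [-1.73245124  0.39330471 -0.94332272] [ 0.00400562 -0.29711939]
```

View pics/wrist2.png

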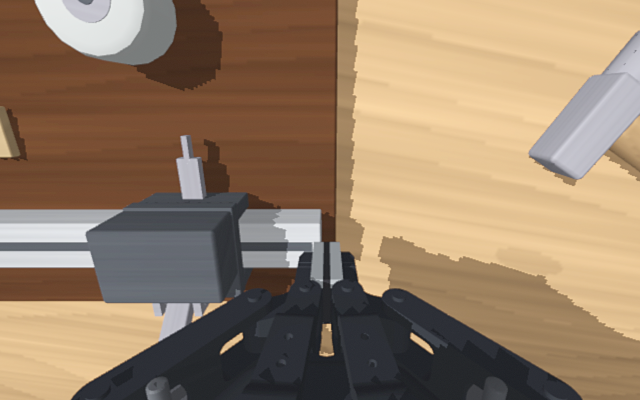

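View pics/side2.png

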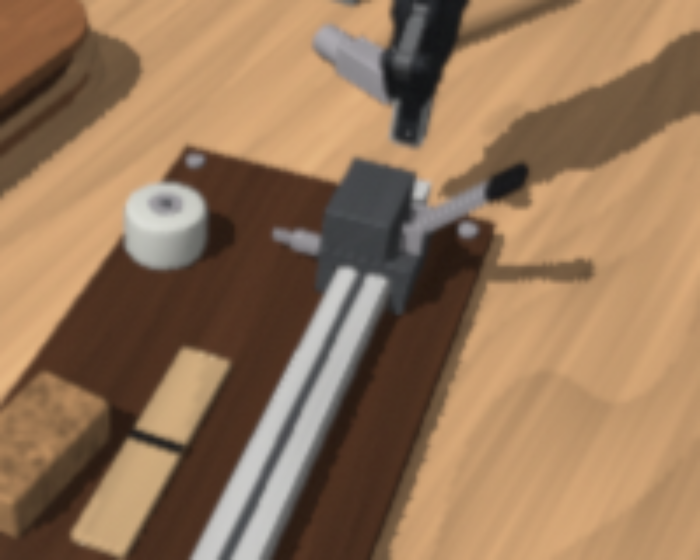

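```bash
python3 -m inch '[{"x":0.3,"y":1.05,"z":0,"spin":0,"gripper":1},{"x":-0.17,"y":0.98,"z":0,"spin":0,"gripper":1},{"x":-0.09,"y":0.49,"z":0,"spin":0,"gripper":1},{"x":-0.09,"y":0.49,"z":0,"spin":0,"gripper":1},{"x":-0.09,"y":0.49,"z":0,"spin":0,"gripper":1}]'
python3 -m inch '[{"x":-0.09,"y":0.49,"z":0,"spin":0,"gripper":1},{"x":-0.09,"y":0.49,"z":0,"spin":0,"gripper":1},{"x":-0.09,"y":0.49,"z":0,"spin":0,"gripper":1},{"x":-0.09,"y":0.49,"z":0,"spin":0,"gripper":1},{"x":-0.09,"y":0.49,"z":0,"spin":0,"gripper":1}]'
python3 - <<'E'
from h import *
c,R,C,s=wcam();cv2.imwrite("pics/wrist3.png",c["img"][:,:,::-1]);print(s["eef_pos"],s["wrist_force"],tj(s["eef_pos"]))
c=capture("top");cv2.imwrite("pics/top3.png",cv2.resize(c["img"][130:290,240:480],None,fx=3.3,fy=3.3)[:,:,::-1])
E
```

```text
time_s: 2.9
eef_pos: [0.5639, -0.2029, 0.0667]
tcp_rot: [[0.985, 0.175, 0.0], [0.175, -0.985, -0.0], [0.0, 0.0, -1.0]]
wrist_force: [0.4, 0.1, 0.6]
grip_width: -0.0
time_s: 3.4
eef_pos: [0.5605, -0.185, 0.0666]
tcp_rot: [[0.985, 0.171, 0.004], [0.171, -0.985, -0.007], [0.003, 0.008, -1.0]]
wrist_force: [3.8, -7.7, -3.9]
grip_width: -0.0002
[ 0.56048419 -0.18499946  0.06664123] [ 3.77104912 -7.71430355 -3.88694667] [ 0.01124051 -0.24420818]
```

View pics/wrist3.png

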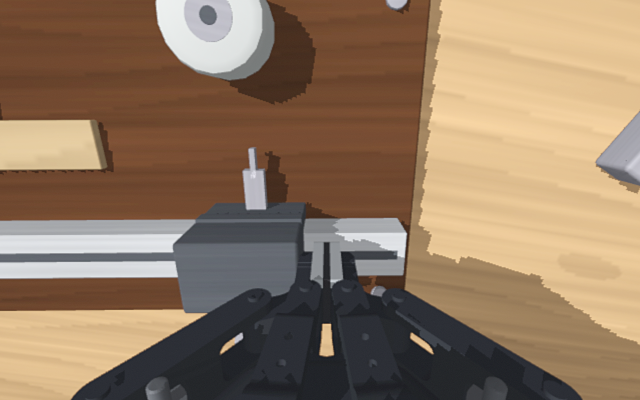

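View pics/top3.png

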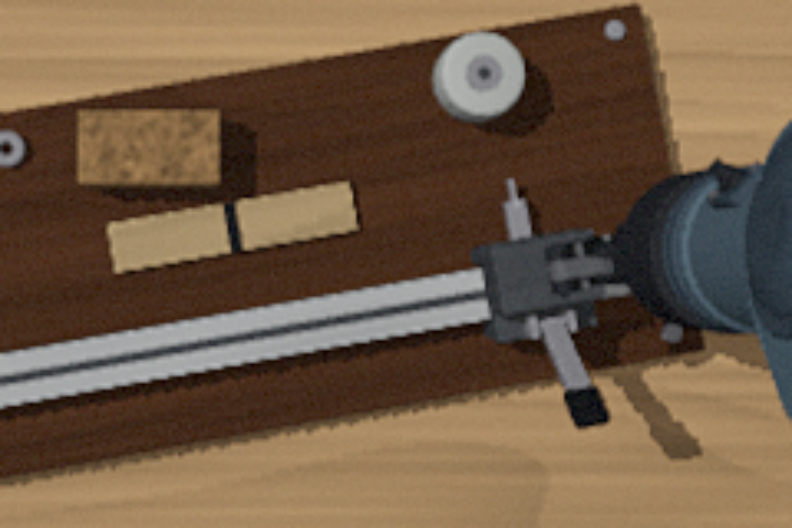

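```bash
for i in 1; do python3 -m inch '[{"x":-0.14,"y":0.79,"z":0,"spin":0,"gripper":1},{"x":-0.14,"y":0.79,"z":0,"spin":0,"gripper":1},{"x":-0.14,"y":0.79,"z":0,"spin":0,"gripper":1},{"x":-0.14,"y":0.79,"z":0,"spin":0,"gripper":1},{"x":-0.14,"y":0.79,"z":0,"spin":0,"gripper":1}]'; done
python3 -c "
from h import *
print(tj(bot.observe()['eef_pos']))"
```

```text
time_s: 4.0
eef_pos: [0.5534, -0.1454, 0.0666]
tcp_rot: [[0.985, 0.171, 0.004], [0.171, -0.985, -0.007], [0.003, 0.007, -1.0]]
wrist_force: [3.2, -9.0, -3.9]
grip_width: -0.0002
[ 0.01118381 -0.20402297]
```

```bash
python3 -m inch '[{"x":-0.15,"y":0.79,"z":0,"spin":0,"gripper":1},{"x":-0.15,"y":0.79,"z":0,"spin":0,"gripper":1},{"x":-0.15,"y":0.79,"z":0,"spin":0,"gripper":1},{"x":-0.15,"y":0.79,"z":0,"spin":0,"gripper":1},{"x":-0.15,"y":0.79,"z":0,"spin":0,"gripper":1}]'
python3 -m inch '[{"x":-0.15,"y":0.79,"z":0,"spin":0,"gripper":1},{"x":-0.15,"y":0.79,"z":0,"spin":0,"gripper":1},{"x":-0.15,"y":0.79,"z":0,"spin":0,"gripper":1},{"x":-0.15,"y":0.79,"z":0,"spin":0,"gripper":1},{"x":-0.15,"y":0.79,"z":0,"spin":0,"gripper":1}]'
python3 - <<'E'
from h import *
c,R,C,s=wcam();cv2.imwrite("pics/wrist4.png",c["img"][:,:,::-1]);print(s["eef_pos"],s["wrist_force"],tj(s["eef_pos"]))
c=capture("top");cv2.imwrite("pics/top4.png",cv2.resize(c["img"][130:290,240:480],None,fx=3.3,fy=3.3)[:,:,::-1])
E
```

```text
time_s: 4.5
eef_pos: [0.5463, -0.1057, 0.0666]
tcp_rot: [[0.985, 0.171, 0.004], [0.171, -0.985, -0.006], [0.003, 0.007, -1.0]]
wrist_force: [3.4, -8.0, -3.4]
grip_width: -0.0
time_s: 5.0
eef_pos: [0.5392, -0.066, 0.0666]
tcp_rot: [[0.985, 0.171, 0.005], [0.171, -0.985, -0.006], [0.004, 0.007, -1.0]]
wrist_force: [4.5, -7.7, -3.4]
grip_width: 0.0001
[ 0.53924565 -0.06595195  0.06658293] [ 4.52921443 -7.72357348 -3.43639721] [ 0.01110253 -0.12328107]
```

View pics/wrist4.png

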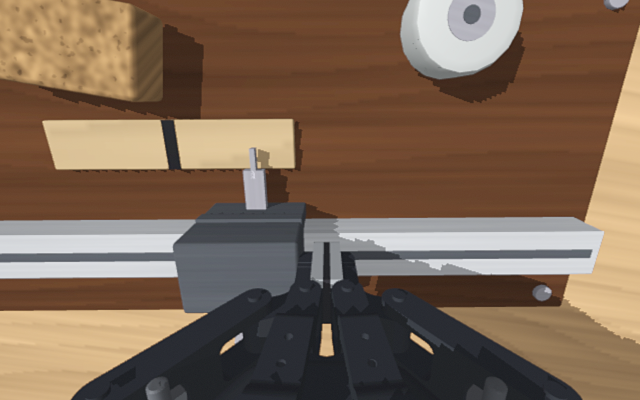

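View pics/top4.png

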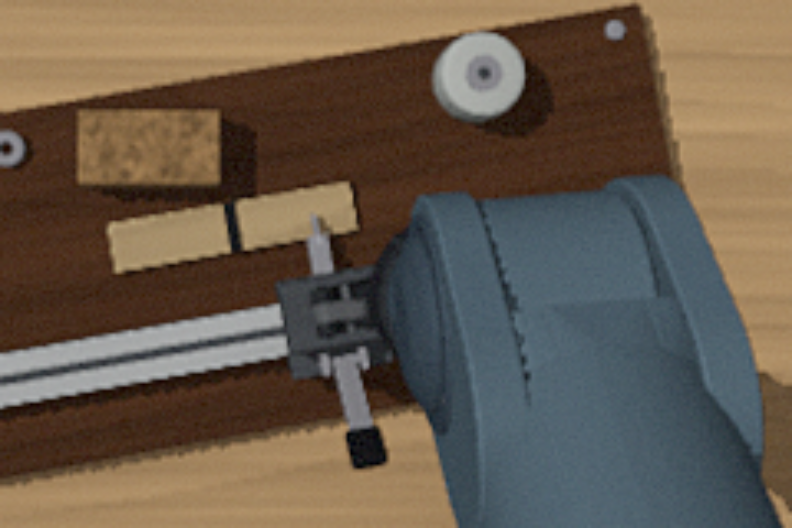

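```bash
cat >> h.py <<'E'
def gap(name,save=None):
    c,R,C,s=wcam()
    img=c["img"];g=cv2.cvtColor(img,cv2.COLOR_RGB2HSV)
    d=(g[...,2]<75).astype(np.uint8)
    pale=((g[...,0]>12)&(g[...,0]<30)&(g[...,2]>150)&(g[...,1]>60)).astype(np.uint8)
    out={}
    # stick by jig coords: sample pixels on z=.024 plane near x=.066
    v,u=np.mgrid[60:220,0:640];px=np.stack([u.ravel(),v.ravel()],1)
    def J(z):
        D=np.c_[px+0.,np.ones(len(px))]@np.linalg.inv(c["mtx"]).T@R
        P=C+D*((z-C[2])/D[:,2])[:,None];q=P[:,:2]-rail
        return np.c_[q@ux,q@uy]
    a=J(.024);sel=(a[:,0]>.055)&(a[:,0]<.077)&(abs(a[:,1]+.030)<.03)&(d[px[:,1],px[:,0]]>0)
    out["band"]=(a[sel].mean(0)*1000,sel.sum(),a[sel].min(0)*1000,a[sel].max(0)*1000)
    b=J(.034);gm=(g[...,1]<45)&(g[...,2]>115)
    sel=(b[:,0]>.056)&(b[:,0]<.070)&gm[px[:,1],px[:,0]]&(b[:,1]>-.12)&(b[:,1]<0)
    if sel.sum(): out["tip"]=(b[sel].mean(0)*1000,sel.sum(),b[sel].min(0)*1000,b[sel].max(0)*1000)
    if save: cv2.imwrite(save,img[:,:,::-1])
    for k in out: print(k,*[np.round(x,2) for x in out[k]])
    if "tip" in out: print("tip-band mm",out["tip"][0][1]-out["band"][0][1],"tcp",tj(s["eef_pos"])*1000,"F",s["wrist_force"].round(1),"t",s["time_s"])
E
python3 - <<'E'
from h import *
gap("w")
c,R,C,s=wcam()
for q,z in [((253,149),.034),((169,121),.024),((174,169),.024),((171.5,145),.024)]: print(q,tj(ray(c,R,C,q,z))*1000)
E
```

```text
band [ 66.05 -28.89] 414 [ 55.19 -32.4 ] [ 76.49 -25.4 ]
tip [ 60.71 -77.95] 90 [ 56.43 -80.09] [ 65.26 -76.17]
tip-band mm -49.062391833259056 tcp [  11.10853342 -121.01636509] F [ 2.8 -4.2 -2.8] t 5.1
(253, 149) [ 64.1344948  -78.81479613]
(169, 121) [ 79.44632792 -27.5470442 ]
(174, 169) [ 50.16377774 -25.86211169]
(171.5, 145) [ 65.16677107 -26.72539139]
```

```bash
python3 -m inch '[{"x":-0.12,"y":0.69,"z":0,"spin":0,"gripper":1},{"x":-0.12,"y":0.69,"z":0,"spin":0,"gripper":1},{"x":-0.12,"y":0.69,"z":0,"spin":0,"gripper":1},{"x":-0.1,"y":0.5,"z":0,"spin":0,"gripper":1},{"x":0,"y":0,"z":0,"spin":0,"gripper":1}]'
python3 - <<'E'
from h import *
gap("w","pics/wrist5.png")
E
```

```text
time_s: 5.7
eef_pos: [0.5344, -0.0386, 0.0666]
tcp_rot: [[0.985, 0.172, 0.004], [0.172, -0.985, -0.004], [0.003, 0.005, -1.0]]
wrist_force: [2.2, -5.3, -2.3]
grip_width: 0.0003
band [ 66.04 -28.91] 411 [ 55.18 -32.4 ] [ 76.49 -25.44]
tip [ 60.65 -52.46] 88 [ 56.47 -54.63] [ 64.74 -50.71]
tip-band mm -23.552757682806735 tcp [ 11.13025778 -95.5200522 ] F [ 2.2 -5.3 -2.3] t 5.7
```

View pics/wrist5.png

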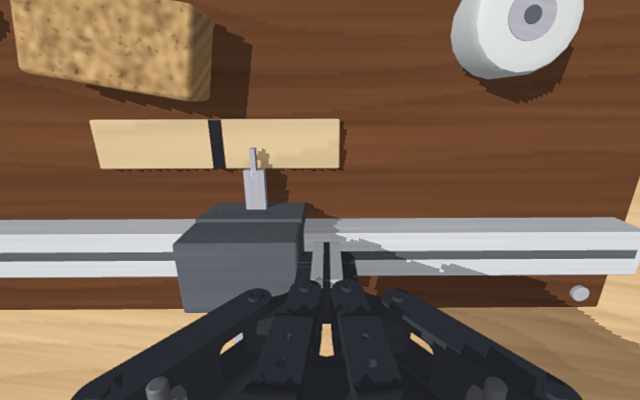

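The tip at (253,150) is about 23.5 mm short of the band at (216,145), inside the required window. I'll back off and let the stop rest.

```bash
python3 -m inch '[{"x":0.17,"y":-0.98,"z":0,"spin":0,"gripper":1},{"x":0.17,"y":-0.98,"z":0,"spin":0,"gripper":1},{"x":0,"y":0,"z":0,"spin":0,"gripper":1},{"x":0,"y":0,"z":0,"spin":0,"gripper":1},{"x":0,"y":0,"z":0,"spin":0,"gripper":1}]'
python3 -m inch '[{"x":0,"y":0,"z":0,"spin":0,"gripper":1},{"x":0,"y":0,"z":0,"spin":0,"gripper":1}]'
python3 - <<'E'
from h import *
gap("w","pics/wrist6.png")
E
```

```text
time_s: 6.25
eef_pos: [0.5359, -0.0537, 0.0662]
tcp_rot: [[0.985, 0.175, -0.0], [0.175, -0.985, 0.001], [-0.0, -0.001, -1.0]]
wrist_force: [-0.3, 0.3, -0.1]
grip_width: 0.0003
time_s: 6.45
eef_pos: [0.5361, -0.0538, 0.0662]
tcp_rot: [[0.984, 0.176, -0.0], [0.176, -0.984, 0.0], [-0.0, -0.0, -1.0]]
wrist_force: [0.3, 0.2, -0.3]
grip_width: -0.0003
band [ 66.22 -28.92] 424 [ 55.09 -32.42] [ 76.87 -25.46]
tip [ 60.75 -52.54] 95 [ 56.45 -55.29] [ 65.24 -50.74]
tip-band mm -23.615404888943157 tcp [  10.11792607 -110.74751604] F [ 0.3  0.2 -0.3] t 6.45
```

View pics/wrist6.png

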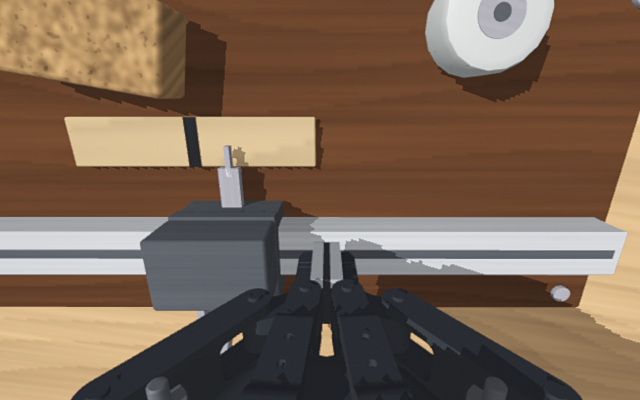

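```bash
python3 -m inch '[{"x":-0.12,"y":0.69,"z":0,"spin":0,"gripper":1},{"x":-0.12,"y":0.69,"z":0,"spin":0,"gripper":1},{"x":-0.09,"y":0.49,"z":0,"spin":0,"gripper":1},{"x":-0.09,"y":0.49,"z":0,"spin":0,"gripper":1},{"x":-0.09,"y":0.49,"z":0,"spin":0,"gripper":1}]'
python3 -m inch '[{"x":-0.09,"y":0.4,"z":0,"spin":0,"gripper":1},{"x":0,"y":0,"z":0,"spin":0,"gripper":1},{"x":0,"y":0,"z":0,"spin":0,"gripper":1}]'
python3 - <<'E'
from h import *
gap("w","pics/wrist7.png")
E
```

```text
time_s: 7.0
eef_pos: [0.5319, -0.0304, 0.0664]
tcp_rot: [[0.985, 0.172, 0.002], [0.172, -0.985, -0.006], [0.001, 0.006, -1.0]]
wrist_force: [2.2, -8.1, -1.6]
grip_width: -0.0003
time_s: 7.3
eef_pos: [0.531, -0.0253, 0.0664]
tcp_rot: [[0.985, 0.173, 0.002], [0.173, -0.985, -0.004], [0.001, 0.004, -1.0]]
wrist_force: [1.9, -6.2, -1.2]
grip_width: 0.0
band [ 66.1  -28.96] 410 [ 55.26 -32.45] [ 76.46 -25.5 ]
tip [ 60.67 -38.86] 90 [ 56.56 -41.05] [ 64.78 -37.04]
tip-band mm -9.904709181600083 tcp [ 10.06586344 -81.82945411] F [ 1.9 -6.2 -1.2] t 7.3
```

```bash
python3 -m inch '[{"x":-0.07,"y":0.35,"z":0,"spin":0,"gripper":1},{"x":-0.07,"y":0.35,"z":0,"spin":0,"gripper":1},{"x":0,"y":0,"z":0,"spin":0,"gripper":1},{"x":0,"y":0,"z":0,"spin":0,"gripper":1}]'
python3 - <<'E'
from h import *
gap("w","pics/wrist8.png")
E
```

```text
time_s: 7.75
eef_pos: [0.5298, -0.0186, 0.0664]
tcp_rot: [[0.985, 0.173, 0.002], [0.173, -0.985, -0.004], [0.002, 0.005, -1.0]]
wrist_force: [1.8, -6.1, -2.2]
grip_width: -0.0003
band [ 68.61 -28.68] 294 [ 55.27 -32.68] [ 76.49 -25.5 ]
tip [ 60.47 -31.82] 99 [ 56.  -33.6] [ 64.81 -30.03]
tip-band mm -3.144717547853922 tcp [ 10.07754996 -74.99363409] F [ 1.8 -6.1 -2.2] t 7.75
```

```bash
python3 -m inch '[{"x":-0.04,"y":0.25,"z":0,"spin":0,"gripper":1},{"x":0,"y":0,"z":0,"spin":0,"gripper":1},{"x":0,"y":0,"z":0,"spin":0,"gripper":1}]'
python3 - <<'E'
from h import *
gap("w","pics/wrist9.png")
E
python3 -m inch '[{"x":0.17,"y":-0.98,"z":0,"spin":0,"gripper":1},{"x":0.17,"y":-0.98,"z":0,"spin":0,"gripper":1},{"x":0,"y":0,"z":0,"spin":0,"gripper":1},{"x":0,"y":0,"z":0,"spin":0,"gripper":1},{"x":0,"y":0,"z":0,"spin":0,"gripper":1}]'
python3 -m inch '[{"x":0,"y":0,"z":0,"spin":0,"gripper":1},{"x":0,"y":0,"z":0,"spin":0,"gripper":1},{"x":0,"y":0,"z":0,"spin":0,"gripper":1}]'
python3 - <<'E'
from h import *
gap("w","pics/wrist10.png")
i=cv2.imread("pics/wrist10.png");cv2.imwrite("pics/w10c.png",cv2.resize(i[90:240,120:320],None,fx=4,fy=4))
c=capture("top");cv2.imwrite("pics/top10.png",cv2.resize(c["img"][130:290,240:480],None,fx=3.3,fy=3.3)[:,:,::-1])
E
```

```text
time_s: 8.1
eef_pos: [0.5294, -0.0164, 0.0664]
tcp_rot: [[0.985, 0.173, 0.002], [0.173, -0.985, -0.005], [0.001, 0.005, -1.0]]
wrist_force: [2.2, -6.2, -1.0]
grip_width: -0.0001
band [ 68.31 -29.43] 308 [ 55.27 -32.67] [ 76.49 -25.51]
tip [ 60.35 -29.6 ] 101 [ 56.01 -31.42] [ 64.82 -27.75]
tip-band mm -0.16606284011387373 tcp [ 10.07792433 -72.79464445] F [ 2.2 -6.2 -1. ] t 8.1
time_s: 8.65
eef_pos: [0.5316, -0.0311, 0.0662]
tcp_rot: [[0.984, 0.176, -0.0], [0.176, -0.984, 0.001], [-0.0, -0.001, -1.0]]
wrist_force: [0.4, 0.6, -1.5]
grip_width: -0.0001
time_s: 8.95
eef_pos: [0.5317, -0.0316, 0.0663]
tcp_rot: [[0.985, 0.175, -0.0], [0.175, -0.985, 0.0], [-0.0, -0.0, -1.0]]
wrist_force: [-0.6, 0.2, -0.2]
grip_width: 0.0001
band [ 68.02 -29.43] 314 [ 55.31 -32.69] [ 76.47 -25.45]
tip [ 60.45 -29.77] 95 [ 56.02 -31.44] [ 64.82 -28.04]
tip-band mm -0.3425670231569313 tcp [  9.67682311 -88.15555923] F [-0.6  0.2 -0.2] t 8.95
```

View pics/w10c.png

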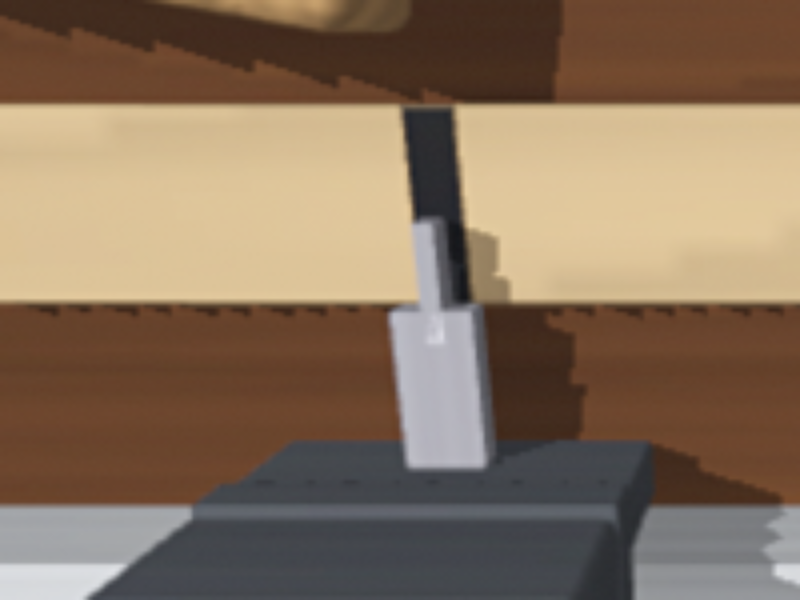

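View pics/top10.png

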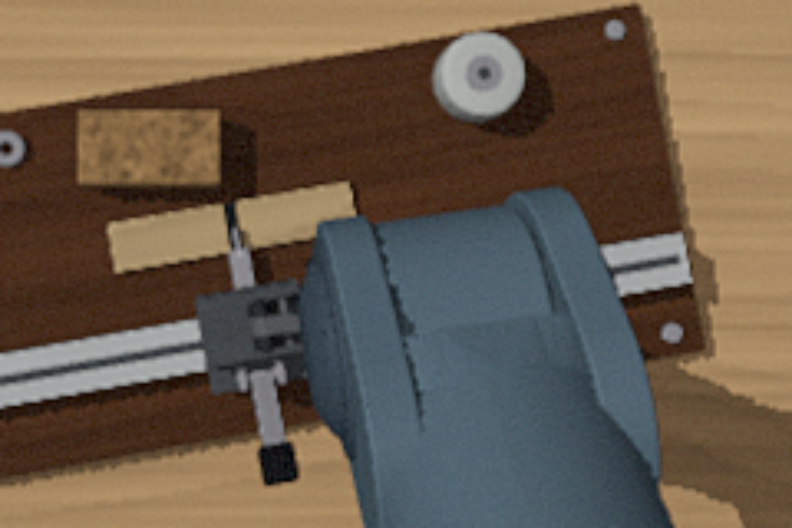

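Step 2 is met: the tip at crop (430,225) lies within the band and the gripper is clear. Next I'll raise the gripper and go above the lever.

```bash
python3 -m inch '[{"x":0,"y":0,"z":4,"spin":0,"gripper":1},{"x":0,"y":0,"z":4,"spin":0,"gripper":1},{"x":0,"y":0,"z":3.5,"spin":0,"gripper":1},{"x":-3,"y":1.5,"z":0,"spin":0,"gripper":1},{"x":-3,"y":1.5,"z":0,"spin":0,"gripper":1}]'
python3 -m inch '[{"x":-2.9,"y":1.4,"z":0,"spin":0,"gripper":1},{"x":0,"y":0,"z":0,"spin":0,"gripper":1},{"x":0,"y":0,"z":0,"spin":0,"gripper":1}]'
python3 - <<'E'
from h import *
c,R,C,s=wcam();cv2.imwrite("pics/wrist11.png",c["img"][:,:,::-1]);print(s["eef_pos"],tj(s["eef_pos"])*1000)
c=capture("side");cv2.imwrite("pics/side11.png",cv2.resize(c["img"][80:300,220:480],None,fx=3,fy=2.7)[:,:,::-1])
E
```

```text
time_s: 9.55
eef_pos: [0.4731, -0.0018, 0.1833]
tcp_rot: [[0.985, 0.173, 0.005], [0.173, -0.985, 0.0], [0.005, 0.001, -1.0]]
wrist_force: [-1.0, 0.5, -0.2]
grip_width: 0.0002
time_s: 9.85
eef_pos: [0.4426, 0.0121, 0.1815]
tcp_rot: [[0.984, 0.176, 0.001], [0.176, -0.984, -0.001], [0.001, 0.001, -1.0]]
wrist_force: [-0.1, -0.6, 0.5]
grip_width: 0.0002
[0.44262644 0.01210783 0.18147925] [-70.4121171  -29.55827074]
```

View pics/wrist11.png

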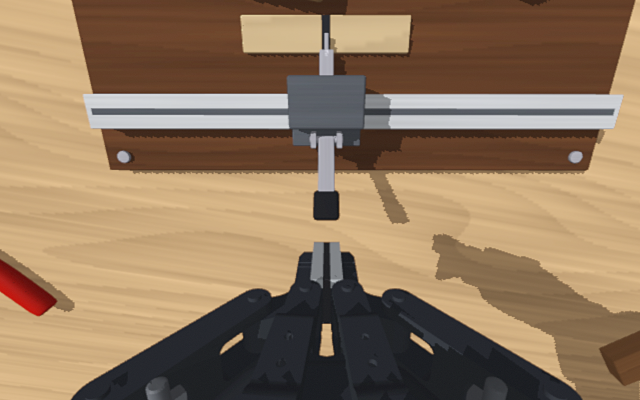

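View pics/side11.png

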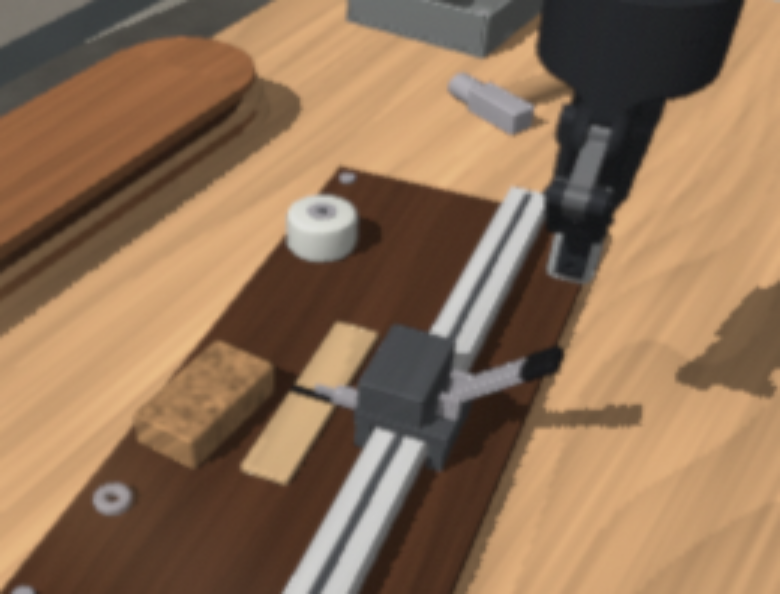

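The lever and its pad (326,205) line up with the finger tips (326,243), so I'll press straight down.

```bash
python3 -m inch '[{"x":0,"y":0,"z":-2,"spin":0,"gripper":1},{"x":0,"y":0,"z":-1.5,"spin":0,"gripper":1},{"x":0,"y":0,"z":-1,"spin":0,"gripper":1},{"x":0,"y":0,"z":-1,"spin":0,"gripper":1},{"x":0,"y":0,"z":0,"spin":0,"gripper":1}]'
python3 -m inch '[{"x":0,"y":0,"z":-0.7,"spin":0,"gripper":1},{"x":0,"y":0,"z":-0.7,"spin":0,"gripper":1},{"x":0,"y":0,"z":-0.7,"spin":0,"gripper":1}]'
python3 - <<'E'
from h import *
c,R,C,s=wcam();cv2.imwrite("pics/wrist12.png",c["img"][:,:,::-1]);print(s["eef_pos"],tj(s["eef_pos"])*1000)
c=capture("side");cv2.imwrite("pics/side12.png",cv2.resize(c["img"][80:300,220:480],None,fx=3,fy=2.7)[:,:,::-1])
E
```

```text
time_s: 10.45
eef_pos: [0.4421, 0.0117, 0.1249]
tcp_rot: [[0.985, 0.174, -0.003], [0.174, -0.985, 0.0], [-0.003, -0.001, -1.0]]
wrist_force: [-0.4, 0.3, -0.2]
grip_width: 0.0007
time_s: 10.75
eef_pos: [0.4435, 0.0119, 0.1056]
tcp_rot: [[0.985, 0.175, 0.002], [0.175, -0.985, -0.0], [0.002, 0.001, -1.0]]
wrist_force: [-0.3, -0.9, 2.3]
grip_width: 0.0003
[0.44345278 0.01192867 0.1056002 ] [-69.62971894 -29.8788858 ]
```

View pics/side12.png

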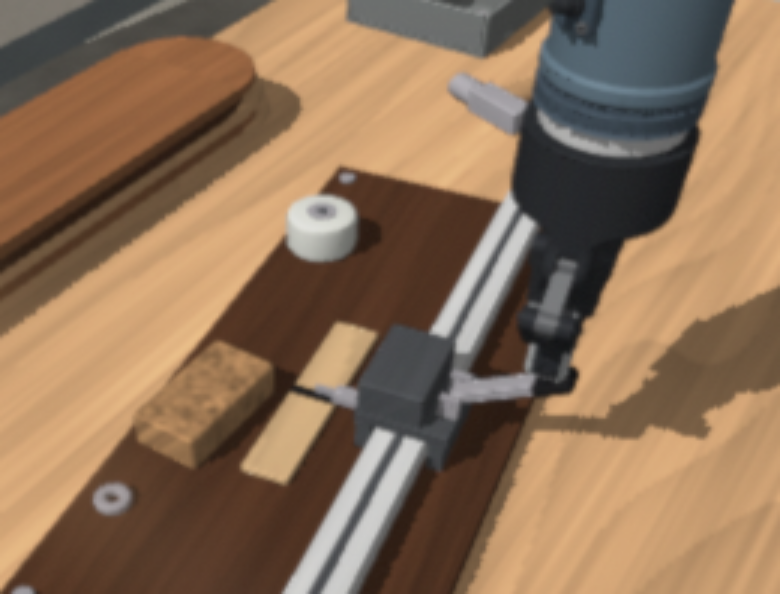

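View pics/wrist12.png

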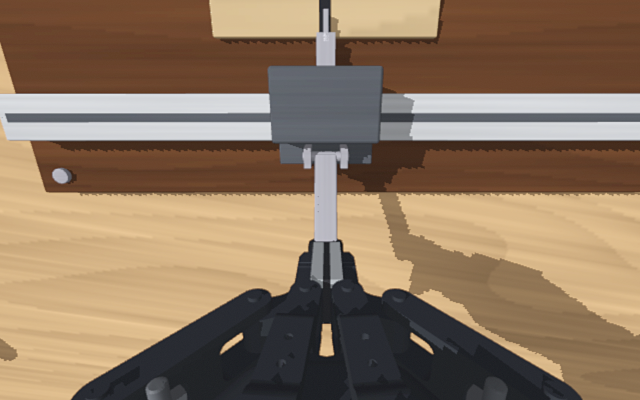

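The lever is going down and the pointer hasn't moved. I'll keep pressing.

```bash
python3 -m inch '[{"x":0,"y":0,"z":-0.7,"spin":0,"gripper":1},{"x":0,"y":0,"z":-0.7,"spin":0,"gripper":1},{"x":0,"y":0,"z":-0.7,"spin":0,"gripper":1}]'
python3 -m inch '[{"x":0,"y":0,"z":-0.5,"spin":0,"gripper":1},{"x":0,"y":0,"z":-0.4,"spin":0,"gripper":1},{"x":0,"y":0,"z":-0.3,"spin":0,"gripper":1},{"x":0,"y":0,"z":0,"spin":0,"gripper":1}]'
```

```text
time_s: 11.15
eef_pos: [0.4428, 0.012, 0.0839]
tcp_rot: [[0.985, 0.175, -0.0], [0.175, -0.985, -0.0], [-0.0, 0.0, -1.0]]
wrist_force: [-1.1, 0.1, 2.5]
grip_width: 0.0003
time_s: 11.55
eef_pos: [0.4425, 0.0121, 0.0717]
tcp_rot: [[0.985, 0.175, -0.0], [0.175, -0.985, 0.0], [-0.0, -0.0, -1.0]]
wrist_force: [-0.3, -0.4, 0.9]
grip_width: -0.0001
```

```bash
python3 -m inch '[{"x":0,"y":0,"z":-0.3,"spin":0,"gripper":1},{"x":0,"y":0,"z":0,"spin":0,"gripper":1}]'
python3 -m inch '[{"x":0,"y":0,"z":-0.3,"spin":0,"gripper":1},{"x":0,"y":0,"z":0,"spin":0,"gripper":1}]'
```

```text
time_s: 11.75
eef_pos: [0.4431, 0.0121, 0.0692]
tcp_rot: [[0.985, 0.175, 0.001], [0.175, -0.985, 0.0], [0.001, -0.0, -1.0]]
wrist_force: [0.4, 0.3, 0.4]
grip_width: 0.0001
time_s: 11.95
eef_pos: [0.4433, 0.0121, 0.068]
tcp_rot: [[0.985, 0.175, -0.0], [0.175, -0.985, -0.001], [-0.0, 0.001, -1.0]]
wrist_force: [-4.8, 0.1, 14.4]
grip_width: -0.0003
```

The tip stopped at z = 0.068 m, which is the lever's locked height, with 14 N of push-back. I'll lift off and check.

```bash
python3 -m inch '[{"x":0,"y":0,"z":1,"spin":0,"gripper":1},{"x":0,"y":0,"z":3,"spin":0,"gripper":1},{"x":0,"y":0,"z":4,"spin":0,"gripper":1},{"x":0,"y":0,"z":4,"spin":0,"gripper":1},{"x":0,"y":0,"z":0,"spin":0,"gripper":1}]'
python3 -m inch '[{"x":0,"y":0,"z":0,"spin":0,"gripper":1},{"x":0,"y":0,"z":0,"spin":0,"gripper":1}]'
python3 - <<'E'
from h import *
c,R,C,s=wcam();i=c["img"];cv2.imwrite("pics/wrist13.png",i[:,:,::-1])
cv2.imwrite("pics/w13c.png",cv2.resize(i[0:150,220:420],None,fx=4,fy=4)[:,:,::-1])
c=capture("side");cv2.imwrite("pics/side13.png",cv2.resize(c["img"][80:300,220:480],None,fx=3,fy=2.7)[:,:,::-1])
E
```

```text
time_s: 12.45
eef_pos: [0.4479, 0.0125, 0.1923]
tcp_rot: [[0.985, 0.175, 0.014], [0.175, -0.985, -0.0], [0.013, 0.002, -1.0]]
wrist_force: [0.6, -1.2, -0.2]
grip_width: 0.0003
time_s: 12.65
eef_pos: [0.4417, 0.0118, 0.1851]
tcp_rot: [[0.985, 0.175, -0.002], [0.175, -0.985, -0.0], [-0.002, -0.0, -1.0]]
wrist_force: [-0.1, -0.6, -0.4]
grip_width: 0.0001
```

View pics/side13.png

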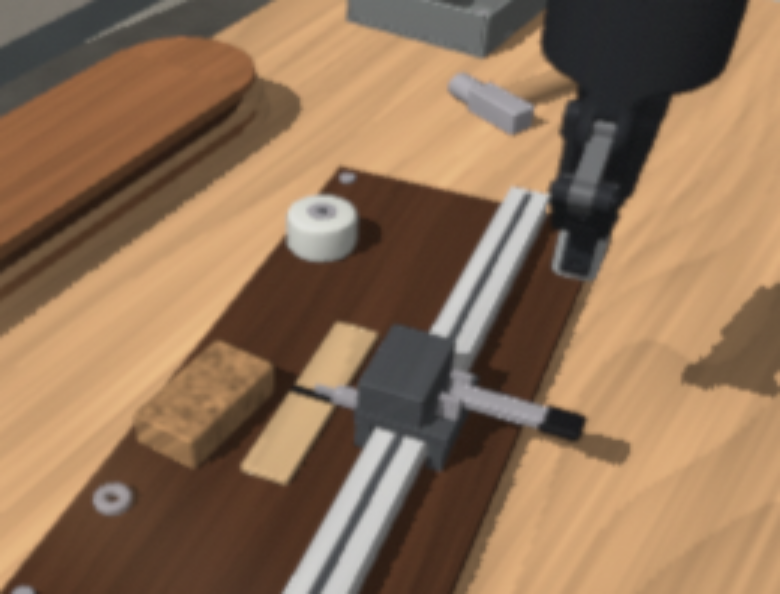

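View pics/w13c.png

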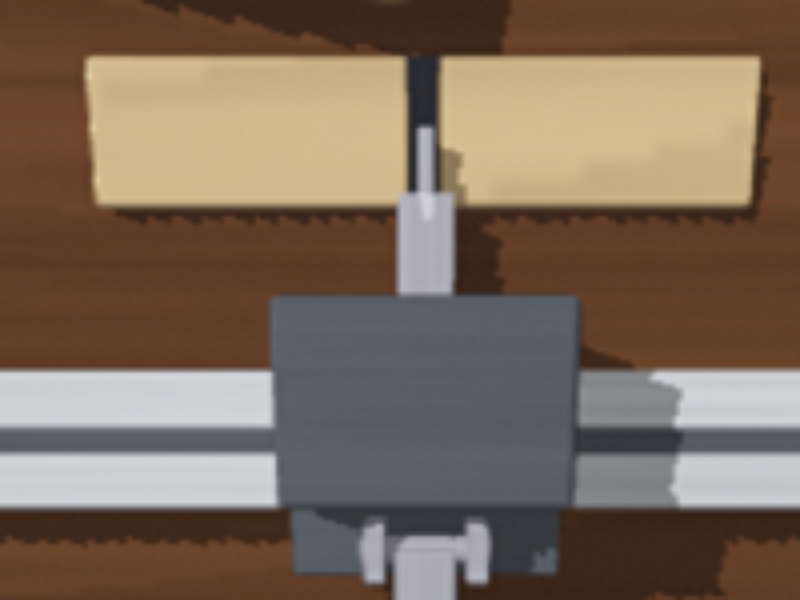

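The lever is level and the tip, at crop (426,130), sits in the middle of the band at (423,90). The wheel, sanding block and bearing are where they were, so I'm handing in.

```bash
python3 -c "
from plant import bot
print(bot.job_done())"
```

```text
the job is handed in; nothing more can be done
None
```

The stop is on the mark with its lever locked, and I handed the job in at about 12.7 s of the 64 s allowed. The hand-in gave no verdict, so these results rest on my own measurements.

- **First rest:** I pushed the stop slowly (about 0.08 m/s at most) to 23.6 mm short of the band. I then backed the gripper clear and let the stop rest with no wrist force.
- **On the mark:** I tapped it on in steps of 7 mm or less and backed off again. The tip measured 0.3 to 0.8 mm short of the band's middle. The two values differ because the pointer partly hides the band.
- **Lever:** I pressed it straight down until it stopped at its locked height of 68 mm with 14 N of push-back, then lifted clear.

In the last pictures the lever is level, the tip is centred in the band, and the gripper is clear with no significant wrist force. The wheel, sanding block and bearing look unmoved. No check failed. The top camera placed the band about 1 mm from where the wrist camera did, within its 2 mm calibration, so I used the wrist camera for the final taps.

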